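# Slide the kit tray into the corner stop

### The job

Push the black tray along the bench into the aluminium corner stop, so that it lies squarely in the corner, one long side flush against the long rail and one short side flush against the short rail. Slide it only: do not lift, tip or carry it, and leave the dome camera, the screw jar and the screwdriver where they are.

Things in the scene. Friction and masses are not known exactly. Their poses are not given: they have to be found in the camera images.
- tray: Loose open black tray, a grey camera fixed inside: 96 mm in x, 124 mm in y, 30 mm high, walls 6 mm; 0.26 to 0.49 kg, 1 to 4 N push it. Origin: centre of its underside; z up. It starts inside the corner (fence -x, -y), clear of both rails, turned at most 0.3 rad from the fence axes. Its +x side is the long side for the long rail, its +y side the short side for the short rail.
- fence: Fixed aluminium L, rails 16 mm thick, 18 mm high. Origin: inner corner at bench height, z up. Long rail: inner face x = 0, runs 220 mm to -y. Short rail: inner face y = 0, runs 130 mm to -x. +x points away from the robot, +y to its left (within 0.22 rad). Tray home: its centre at x -48, y -62 mm, axes parallel. Yellow lines painted on the bench edge that place.
- dome_camera: Bystander: small dome camera, white disc of 52 mm diameter with an amber dome, 38 mm high in all, 0.12 kg, loose. Origin: centre of its underside. It stands outside the corner, to the left of the short rail or beyond the long one. Leave it.
- screw_jar: Bystander: small jar with a blue cap, 48 mm diameter, 45 mm high, 0.12 kg, loose. Origin: centre of its underside. It stands outside the corner, beyond the long rail or to the left of the short one. Leave it.
- screwdriver: Bystander: orange-handled screwdriver, 160 mm long, 26 mm thick at most, lying on the bench along its x (handle to -x), loose. Origin: under the middle of its length. It lies to the right of the tray, about 90 mm or more from it. Leave it.
Things that resemble listed ones, but are neither listed nor needed, are in the scene too. Of the things shaped like the tray, the black one is meant.

How it is judged:
At the end, for the whole second after the job is handed in: The tray lies flat and still on the bench in the corner: its centre within 3 mm of fully home in both directions (gaps to both rails under 3 mm), turned less than 0.03 rad from the rails; the bystanders are within 20 mm of where they started (x of tray in the frame of fence between -0.051 and -0.045 m and y of tray in the frame of fence between -0.065 and -0.059 m and angle between the x axis of tray and the x axis of fence, either way round below 0.03 rad and height (world z) of tray below 0.003 m and angle between tray's own z axis and vertical below 0.04 rad and linear speed of tray below 0.01 m/s and distance of each of dome_camera, screw_jar, screwdriver from where it was at the start of the episode below 0.02 m); the robot touches nothing.
It fails at once if the tray is lifted (underside centre more than 8 mm above the bench) (height (world z) of tray above 0.008 m).
It fails at once if the tray is tipped (more than 0.2 rad) (angle between tray's own z axis and vertical above 0.2 rad).
It fails at once if the dome camera is pushed away (more than 20 mm) (distance of dome_camera from where it was at the start of the episode above 0.02 m).
It fails at once if the screw jar is pushed away (more than 20 mm) (distance of screw_jar from where it was at the start of the episode above 0.02 m).
It fails at once if the screwdriver is pushed away (more than 20 mm) (distance of screwdriver from where it was at the start of the episode above 0.02 m).
It also fails if it takes over 40 s, if anything falls off the work surface, if the arm or the gripper's body presses on something with over 40 N, if the wrist force passes 120 N, or if a joint passes its speed limit or range.

### The arm

A 7-joint arm with a two-finger parallel gripper is mounted at the origin on the work surface. World frame = base frame: x ahead of the robot, y to its left, z up, the work surface at z = 0. Lengths are in m, angles in rad, forces in N, time in s.
With the tool pointing down it reaches from about 0.425 to 0.825 m from the base axis. Payload 3.6 kg.
Tool frame: the origin (TCP) lies midway between the tips of the shut fingers; the grasp point (between the pads) lies 19 mm behind it (r.hold_point_z is the distance from the TCP to the grasp point, in m); z points along the fingers, y is the line along which they close (so a half turn about z gives the same grasp; the last joint's range is limited). The gripper opens to 93 mm and grips with 3 to 60 N. Pads are 15 mm wide; open, the fingers measure 128 mm over their backs; the gripper's body (75 mm by 188 mm) begins 65 mm behind the grasp point.
Start: joints at [1.173, 0.615, -0.013, 1.423, 0.008, 1.103, -0.04], TCP at [0.236, -0.606, 0.219] pointing down, gripper open.
Joint ranges: [-3.12, 3.12], [-0.3, 2.06], [-1.34, 1.32], [0.26, 2.42], [-1.36, 4.5], [0.01, 1.98], [-2.84, 2.84]. Speed limits (rad/s): [2.79, 2.79, 3.14, 3.14, 3.14, 3.14, 3.14].

### API

Orientations are given as a 3x3 rotation matrix whose columns are the frame's x, y, z axes.
In Python, from rig import r, vision, spot_in gives the robot as it stands.
- The arm moves only by the shell command python3 -m jog 'ROWS'. ROWS is JSON, a list of rows, each a list of 7 numbers: the closure, from -1 (fully open) to 1 (shut), then the shift along the tool's x, y, z in m, then the turn, a rotation vector about the tool's x, y, z in rad. In form: [[hand, dx, dy, dz, rx, ry, rz], ...]. A call has 1 to 20 rows; each row is the pose to reach, as a shift and turn from the pose commanded when the call began, along the tool's axes at that moment; what a row does not reach only later rows make up. A row lasts 1/10 s, in which the tool goes at most 50 mm and 8.59 degrees, less where a joint would pass 70% of its speed; a pose out of reach is approached as far as the arm can. A call with a gripper value outside its range is refused whole. The fingers move at their own pace and stop on an object; the grip force is fixed at half the most. Time passes only in rows, so rows that repeat a pose let the fingers close. It gives the time, the measured TCP pose, the force, the opening and the grip force at its end, in the units of the state.
- r.observe(): the state, without advancing time (a new reading comes with each control period).
- vision.capture(name): name is "scene" or "top" or "wrist"; returns the picture (480x640x3 uint8, red, green, blue); there is no depth.
- vision.camera_params(name): a dict with "K" (3x3 intrinsics, pixels), "k1" (the pictures are not rectified: a ray, as slopes to the right and down, at radius r is drawn at 1 + k1 r^2 times it, then the intrinsics apply), "R" (3x3) and "t" (3): a world point X has camera coordinates R X + t; the wrist camera has in their place "hand_eye" (4x4, takes a point from camera to tool coordinates, whose origin is the TCP and whose axes are the flange's). Camera axes: x right, y down, z forward; pixel columns grow to the right and rows downward; lengths in m; the calibration is good to about 2 mm. A picture is of the moment at which its call begins: read the wrist's pose just before it. camera_params takes no time and is no camera call.
- r.finish_job(): hands the job in; it is judged then, once.
Trained networks look in the newest picture that a camera, given by its name, has taken for a name from the list of things; names that differ only in an ending like _2 or _b are one class to them, and where a whole thing is asked for, a point or a joint stands for the part that bears it (a point fixed in the world has none). Each returns a list of dicts, best first, with "score" (0 to 1); they miss things now and then, are a little off and sometimes report something else, mostly with a low value. They report only what shows in the picture. A call takes as long as a camera call. They do not tell look-alikes from the thing itself.
- spot_in(camera, name): "at" ([x, y, z] in m, in the coordinates of the camera as it stood for that picture, good to about 4 mm: the middle of the surface that is visible of it).
The state is a dict: "t": time; "joint_positions": joint angles; "joint_velocities": joint speeds; "tau": joint torques, N m; "eef_pos": TCP position; "ee_rot": TCP orientation; "contact_force": force on the tool from outside, world axes, zero at the start; "ft_torque": the same for the moment, N m; "grip_width": finger opening in m; "finger_force": force on a finger pad.
Only numpy, scipy, OpenCV 4.12 (cv2) and the standard library are available. Lean on these libraries where they do the work, as an engineer would, in place of code of your own. Each camera call takes 0.05 s, during which the arm holds its last target. There are 200 camera calls.

## Working session

There is one attempt and no reset: what is moved stays moved. The work goes in short steps, Python scripts to look and compute and a shell command to move; the robot and the scene stay as the last step left them, time stands still between calls to the robot, and variables do not carry over. Pictures are saved under pics/ and viewed, at most 10 in all, crops included, and the job is handed in when it is done.

```bash
ls; mkdir -p pics; python3 - <<'E'
from rig import r, vision, spot_in
import cv2, numpy as np
for c in ["top","scene"]:
    im=vision.capture(c); cv2.imwrite(f"pics/{c}0.png",im[:,:,::-1])
    p=vision.camera_params(c); print(c,p)
    R=np.array(p["R"]);t=np.array(p["t"])
    for n in ["tray","fence","dome_camera","screw_jar","screwdriver"]:
        for d in spot_in(c,n)[:3]:
            print(n,round(d["score"],2),np.round(R.T@(np.array(d["at"])-t),3))
s=r.observe();print(s["t"],s["eef_pos"],s["ee_rot"],s["contact_force"])
E
```

```text
pics
top {'K': array([[446.93500847,   0.        , 317.53802939],
       [  0.        , 446.93500847, 230.70873426],
       [  0.        ,   0.        ,   1.        ]]), 'k1': -0.11252532061928372, 'R': array([[ 4.54050504e-04, -9.99970382e-01, -7.68308147e-03],
       [-9.95262242e-01,  2.95108142e-04, -9.72264484e-02],
       [ 9.72258361e-02,  7.69082660e-03, -9.95232630e-01]]), 't': array([-0.02107336,  0.56650372,  0.80298523])}
tray 0.84 [ 0.528 -0.096  0.023]
tray 0.82 [0.403 0.103 0.023]
tray 0.69 [ 0.333 -0.21   0.024]
fence 0.95 [0.665 0.007 0.018]
dome_camera 0.73 [0.628 0.174 0.023]
screw_jar 0.96 [ 0.727 -0.072  0.048]
screw_jar 0.21 [0.663 0.005 0.017]
screwdriver 0.84 [ 0.522 -0.326  0.023]
scene {'K': array([[486.59882485,   0.        , 314.76167199],
       [  0.        , 486.59882485, 240.23336926],
       [  0.        ,   0.        ,   1.        ]]), 'k1': 0.04607646246127522, 'R': array([[-0.72711389,  0.68620857, -0.02057154],
       [ 0.4970939 ,  0.50558566, -0.7051814 ],
       [-0.47350084, -0.52297318, -0.70872845]]), 't': array([ 0.44148031, -0.25223303,  1.20709259])}
tray 0.98 [ 0.34  -0.202  0.023]
tray 0.75 [0.416 0.107 0.026]
tray 0.67 [ 0.536 -0.087  0.026]
fence 0.72 [0.669 0.035 0.017]
dome_camera 0.57 [0.637 0.188 0.018]
dome_camera 0.35 [ 0.528 -0.324  0.016]
screw_jar 0.83 [ 0.74  -0.061  0.041]
screwdriver 0.65 [ 0.528 -0.326  0.015]
0.6 [ 0.23552382 -0.60579473  0.21865279] [[ 9.32021478e-01  3.62403041e-01  1.83096518e-05]
 [ 3.62403040e-01 -9.32021478e-01  4.22240454e-05]
 [ 3.23671112e-05 -3.27182437e-05 -9.99999999e-01]] [-0.41392068 -0.99500878 -0.02236749]
```

View pics/top0.png

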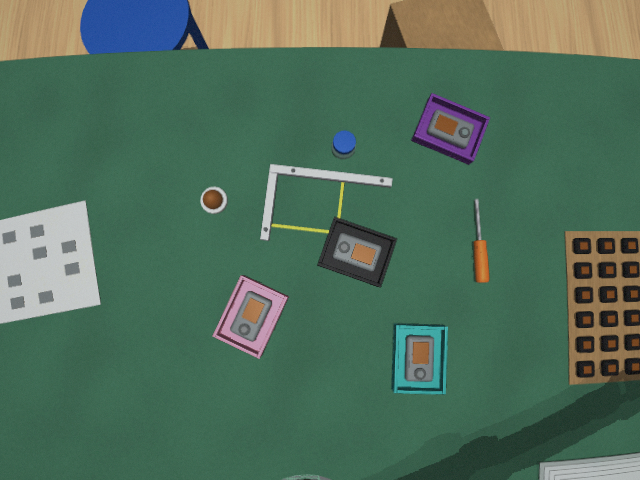

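View pics/scene0.png

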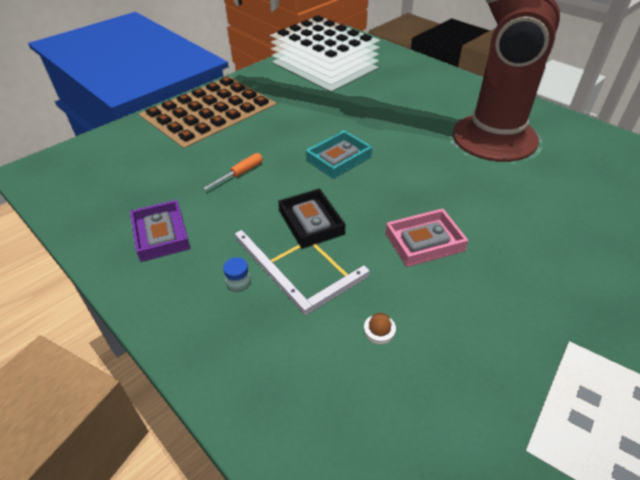

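Top picture: the black tray is at (357,252). Its look-alikes are purple (451,128), pink (250,316) and teal (420,358). The corner is at (272,172), the jar at (344,144), the dome at (213,200) and the screwdriver at (481,245). I choose the black one and check it in a crop.

```bash
cat > h.py <<'E'
from rig import r, vision, spot_in
import cv2, numpy as np
np.set_printoptions(suppress=True,precision=4)
p=vision.camera_params("top");K=np.array(p["K"]);R=np.array(p["R"]);t=np.array(p["t"]);C=-R.T@t
def w(px,z):
    "top pixels -> world points at height z"
    d=(np.atleast_2d(px).astype(float)-K[:2,2])/K[0,0]; s=d.copy()
    for _ in range(20): s=d/(1+p["k1"]*(s**2).sum(1,keepdims=True))
    v=np.c_[s,np.ones(len(s))]@R; return (C+v*((z-C[2])/v[:,2])[:,None])[:,:2]
def blob(m,box):
    x0,y0,x1,y1=box; q=np.zeros(m.shape,np.uint8); q[y0:y1,x0:x1]=m[y0:y1,x0:x1]*255
    q=cv2.morphologyEx(q,cv2.MORPH_CLOSE,np.ones((5,5)))
    cs,_=cv2.findContours(q,cv2.RETR_EXTERNAL,cv2.CHAIN_APPROX_NONE); return max(cs,key=cv2.contourArea)
E
python3 - <<'E'
from h import *
im=vision.capture("top"); f=im.astype(int); mx=f.max(2);mn=f.min(2)
c=blob(mx<62,(300,200,420,300)); b=blob((mn>110)&(mx-mn<45),(250,155,405,250))
for n,k in(("tray",c),("fence",b)):
    print(n,cv2.contourArea(k),cv2.minAreaRect(k))
h=cv2.convexHull(c); W=w(h[:,0],.03).astype(np.float32); print("tray z.03",cv2.minAreaRect(W))
ap=cv2.approxPolyDP(b,4,True)[:,0]; print(ap, w(ap,.018))
o=im[150:300,200:400].copy()
for k,col in((c,(255,0,0)),(b,(0,0,255))):
    pass
o=cv2.resize(o,None,fx=4,fy=4,interpolation=cv2.INTER_CUBIC)
for k,col in((c,(255,0,0)),(b,(0,0,255))): cv2.polylines(o,[((k-[200,150])*4+2).astype(int)],True,col,1)
cv2.imwrite("pics/crop1.png",o[:,:,::-1]);print(C)
E
```

```text
tray 3337.5 ((356.7193908691406, 251.80178833007812), (67.10832977294922, 52.006591796875), 19.29004669189453)
fence 1456.5 ((325.9757995605469, 208.21151733398438), (124.78770446777344, 76.55878448486328), 6.519801616668701)
tray z.03 ((0.527414858341217, -0.09338048100471497), (0.12372112274169922, 0.09619592875242233), 70.58505249023438)
[[260 238]
 [268 239]
 [277 173]
 [391 185]
 [392 178]
 [270 164]] [[ 0.5537  0.0873]
 [ 0.5518  0.0722]
 [ 0.6782  0.0565]
 [ 0.6549 -0.1608]
 [ 0.6685 -0.163 ]
 [ 0.6959  0.0702]]
[ 0.4858 -0.0274  0.8541]
```

View pics/crop1.png

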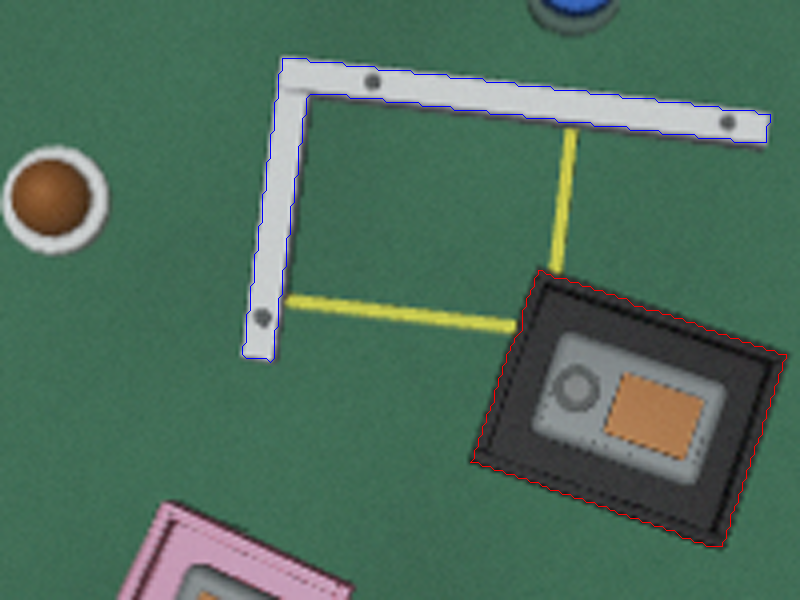

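The crop confirms the black tray: crop outline (540,270)–(787,355)–(722,547)–(472,462). The inner fence corner is at about (308,97). Next I fit the fence and work out the first push pose.

```bash
cat >> h.py <<'E'
from scipy.spatial.transform import Rotation as Ro
def fence(im):
    f=im.astype(int);m=(f.min(2)>110)&(f.max(2)-f.min(2)<45)
    b=blob(m,(250,155,405,250))[:,0]
    def line(sel):
        q=w(b[sel]+0.,.018).astype(np.float32); v=cv2.fitLine(q,cv2.DIST_HUBER,0,1e-4,1e-4).ravel(); return v
    # inner edges picked near known lines (px)
    dl=lambda a,c:np.abs(np.cross(np.subtract(c,a),b-np.array(a)))/np.hypot(*np.subtract(c,a))
    L=line((dl((277,173.5),(391,185))<2)&(b[:,0]>285)&(b[:,0]<386)); S=line((dl((277,173.5),(268,239))<2)&(b[:,1]>180)&(b[:,1]<234))
    s=np.linalg.solve(np.c_[L[:2],-S[:2]],S[2:]-L[2:]); o=L[2:]+s[0]*L[:2]
    return o, np.arctan(-L[0]/L[1]), np.arctan(S[1]/S[0])
def tray(im,box=(200,150,420,300)):
    c=blob(im.max(2)<62,box); W=w(cv2.convexHull(c)[:,0],.03).astype(np.float32)
    (x,y),(a,b_),g=cv2.minAreaRect(W); g=np.radians(g)
    g=(g+np.pi/4)%(np.pi/2)-np.pi/4; return np.array([x,y]),g,(a,b_)
def rel(target_xy,z,ang):
    "tool shift and turn for TCP at xy,z with tool x at world angle ang, pointing down"
    s=r.observe(); A=np.array(s["ee_rot"]); T=np.array([[np.cos(ang),np.sin(ang),0],[np.sin(ang),-np.cos(ang),0],[0,0,-1]])
    return A.T@(np.r_[target_xy,z]-s["eef_pos"]), Ro.from_matrix(A.T@T).as_rotvec()
E
python3 - <<'E'
from h import *
im=vision.capture("top"); o,a,b=fence(im); print(o,a,b); th=(2*a+b)/3
c,g,d=tray(im); F=np.array([[np.cos(th),-np.sin(th)],[np.sin(th),np.cos(th)]])
print("tray",c,g,d,"fence frame",F.T@(c-o),g-th)
P=o+F@[-.22,-.166]; print(P); print(rel(P,.10,th)); print(rel(P,.012,th))
E
```

```text
[0.6795 0.0579] -0.11709376 -0.11846245
tray [ 0.5274 -0.0932] -0.33892320138729914 (0.12338895350694656, 0.09610600769519806) fence frame [-0.1332 -0.1679] -0.2213732157400976
[ 0.4415 -0.0811]
(array([ 0.3821, -0.4144,  0.1187]), array([-0.    , -0.    ,  0.4884]))
(array([ 0.3821, -0.4144,  0.2067]), array([-0.    , -0.    ,  0.4884]))
```

```bash
python3 -m jog '[[-0.3,0.382,-0.414,0.119,0,0,0.488],[-0.3,0.382,-0.414,0.119,0,0,0.488],[-0.3,0.382,-0.414,0.119,0,0,0.488],[-0.3,0.382,-0.414,0.119,0,0,0.488],[-0.3,0.382,-0.414,0.119,0,0,0.488],[-0.3,0.382,-0.414,0.119,0,0,0.488],[-0.3,0.382,-0.414,0.119,0,0,0.488],[-0.3,0.382,-0.414,0.119,0,0,0.488],[-0.3,0.382,-0.414,0.119,0,0,0.488],[-0.3,0.382,-0.414,0.119,0,0,0.488],[-0.3,0.382,-0.414,0.119,0,0,0.488],[-0.3,0.382,-0.414,0.119,0,0,0.488],[-0.3,0.382,-0.414,0.119,0,0,0.488],[-0.3,0.382,-0.414,0.119,0,0,0.488],[-0.3,0.382,-0.414,0.119,0,0,0.488],[-0.3,0.382,-0.414,0.119,0,0,0.488]]'; python3 - <<'E'
from h import *
print(rel([.4415,-.0811],.012,-.1175), r.observe()["joint_positions"],r.observe()["t"])
E
```

```text
t: 2.3
eef_pos: [0.4412, -0.0833, 0.1]
ee_rot: [[0.993, -0.12, 0.001], [-0.12, -0.993, -0.001], [0.001, 0.001, -1.0]]
contact_force: [0.1, -0.2, 0.8]
grip_width: 0.0605
finger_force: 0.0
(array([-0.0001, -0.0023,  0.088 ]), array([ 0.0007, -0.0006, -0.0032])) [ 0.0688  0.4953  0.0971  2.1218 -0.0903  0.5276 -1.4591] 2.3
```

```bash
python3 -m jog '[[-0.3,0,0,0.04,0,0,0],[-0.3,0,0,0.07,0,0,0],[-0.3,0,0,0.088,0,0,0],[-0.3,0,0,0.088,0,0,0],[-0.3,0.01,0,0.088,0,0,0],[-0.3,0.018,0,0.088,0,0,0],[-0.3,0.024,0,0.088,0,0,0],[-0.3,0.03,0,0.088,0,0,0],[-0.3,0.036,0,0.088,0,0,0],[-0.3,0.042,0,0.088,0,0,0],[-0.3,0.048,0,0.088,0,0,0],[-0.3,0.054,0,0.088,0,0,0],[-0.3,0.06,0,0.088,0,0,0],[-0.3,0.066,0,0.088,0,0,0],[-0.3,0.072,0,0.088,0,0,0],[-0.3,0.078,0,0.088,0,0,0],[-0.3,0.078,0,0.088,0,0,0]]'; python3 - <<'E'
from h import *
im=vision.capture("top"); cv2.imwrite("pics/p1.png",cv2.resize(im[130:300,180:420],None,fx=3,fy=3)[:,:,::-1])
print(fence(im),tray(im))
E
```

```text
t: 4.0
eef_pos: [0.5213, -0.0907, 0.0118]
ee_rot: [[0.993, -0.116, 0.004], [-0.116, -0.993, -0.0], [0.004, -0.0, -1.0]]
contact_force: [0.4, -0.7, -0.6]
grip_width: 0.0605
finger_force: 0.0
(array([0.6793, 0.0576], dtype=float32), np.float32(-0.11801953), np.float32(-0.11970348)) (array([ 0.531 , -0.0844]), np.float64(-0.11413762484056145), (0.12410473078489304, 0.18742607533931732))
```

View pics/p1.png

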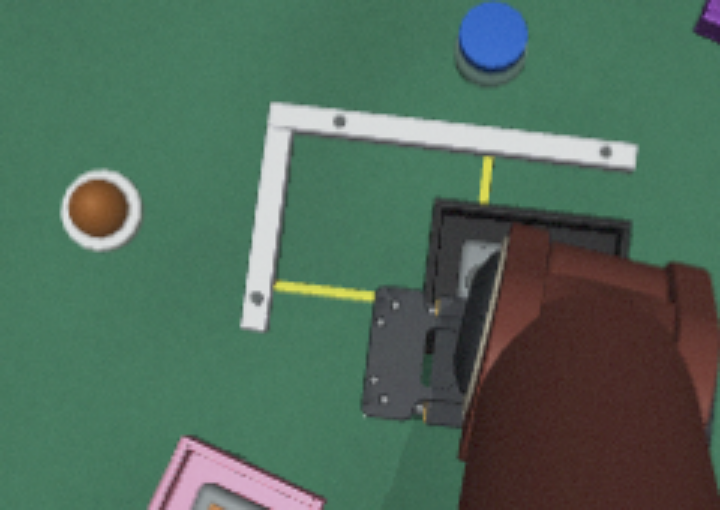

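The tray (top edge (437,200)–(630,220) in the crop) is now square to the fence, with roughly 30 mm left to the long rail. I'll push 22 mm more, then retract and rise.

```bash
python3 -m jog '[[-0.3,0.006,0,0,0,0,0],[-0.3,0.012,0,0,0,0,0],[-0.3,0.018,0,0,0,0,0],[-0.3,0.022,0,0,0,0,0],[-0.3,0.022,0,0,0,0,0],[-0.3,0.0,0,0,0,0,0],[-0.3,-0.02,0,0,0,0,0],[-0.3,-0.02,0,-0.045,0,0,0],[-0.3,-0.02,0,-0.09,0,0,0],[-0.3,-0.04,0.05,-0.09,0,0,-0.15],[-0.3,-0.06,0.1,-0.09,0,0,-0.3],[-0.3,-0.06,0.15,-0.09,0,0,-0.45],[-0.3,-0.06,0.2,-0.09,0,0,-0.6],[-0.3,-0.03,0.22,-0.09,0,0,-0.75],[-0.3,-0.03,0.22,-0.09,0,0,-0.9],[-0.3,0,0.22,-0.09,0,0,-1.05],[-0.3,0,0.22,-0.09,0,0,-1.2],[-0.3,0,0.22,-0.09,0,0,-1.35],[-0.3,0,0.22,-0.09,0,0,-1.5],[-0.3,0,0.22,-0.09,0,0,-1.571]]'; python3 - <<'E'
from h import *
im=vision.capture("top"); cv2.imwrite("pics/p2.png",im[:,:,::-1])
th=-.118;o=np.array([.679,.0573]);F=np.array([[np.cos(th),-np.sin(th)],[np.sin(th),np.cos(th)]])
c,g,d=tray(im,(250,150,410,262)); s=r.observe(); print(c,g-th,d,F.T@(c-o),F.T@(s["eef_pos"][:2]-o),s["joint_positions"])
E
```

```text
t: 6.05
eef_pos: [0.4941, -0.3099, 0.1018]
ee_rot: [[0.113, 0.994, 0.002], [0.994, -0.113, -0.001], [-0.0, 0.002, -1.0]]
contact_force: [-0.2, 0.2, -0.8]
grip_width: 0.0607
finger_force: 0.0
[ 0.5976 -0.0916] 0.00229843380928918 (0.12313538044691086, 0.09748953580856323) [-0.0633 -0.1575] [-0.1406 -0.3865] [ 0.7605  0.6733 -0.3824  1.7478  0.3354  0.7832  0.1011]
```

View pics/p2.png

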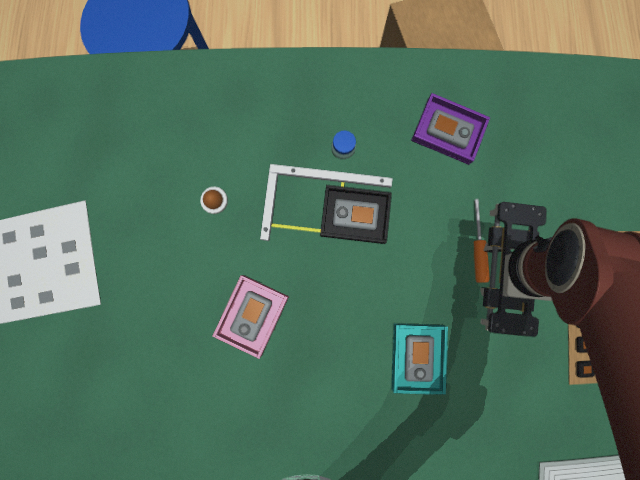

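```bash
python3 - <<'E'
from h import *
th=-.118;o=np.array([.679,.0573]);F=np.array([[np.cos(th),-np.sin(th)],[np.sin(th),np.cos(th)]])
for z in(.1,.012): print(rel(o+F@[-.064,-.25],z,th+np.pi/2))
E
```

```text
(array([0.1361, 0.0772, 0.0019]), array([0.0021, 0.0003, 0.0049]))
(array([0.1361, 0.077 , 0.0899]), array([0.0021, 0.0003, 0.0049]))
```

```bash
python3 -m jog '[[-0.3,0.045,0.03,0,0,0,0],[-0.3,0.09,0.06,0,0,0,0],[-0.3,0.136,0.077,0,0.002,0,0.005],[-0.3,0.136,0.077,0,0.002,0,0.005],[-0.3,0.136,0.077,0.04,0.002,0,0.005],[-0.3,0.136,0.077,0.075,0.002,0,0.005],[-0.3,0.136,0.077,0.09,0.002,0,0.005],[-0.3,0.136,0.077,0.09,0.002,0,0.005],[-0.3,0.146,0.077,0.09,0.002,0,0.005],[-0.3,0.154,0.077,0.09,0.002,0,0.005],[-0.3,0.16,0.077,0.09,0.002,0,0.005],[-0.3,0.166,0.077,0.09,0.002,0,0.005],[-0.3,0.172,0.077,0.09,0.002,0,0.005],[-0.3,0.178,0.077,0.09,0.002,0,0.005],[-0.3,0.184,0.077,0.09,0.002,0,0.005],[-0.3,0.19,0.077,0.09,0.002,0,0.005],[-0.3,0.196,0.077,0.09,0.002,0,0.005],[-0.3,0.202,0.077,0.09,0.002,0,0.005],[-0.3,0.208,0.077,0.09,0.002,0,0.005],[-0.3,0.208,0.077,0.09,0.002,0,0.005]]'; python3 - <<'E'
from h import *
im=vision.capture("top"); cv2.imwrite("pics/p3.png",cv2.resize(im[130:300,180:420],None,fx=3,fy=3)[:,:,::-1])
th=-.118;o=np.array([.679,.0573]);F=np.array([[np.cos(th),-np.sin(th)],[np.sin(th),np.cos(th)]])
print(F.T@(r.observe()["eef_pos"][:2]-o))
E
```

```text
t: 8.1
eef_pos: [0.5941, -0.1089, 0.0115]
ee_rot: [[0.12, 0.993, -0.002], [0.993, -0.12, 0.003], [0.002, -0.002, -1.0]]
contact_force: [0.9, 0.0, -0.8]
grip_width: 0.0603
finger_force: 0.0
[-0.0648 -0.1754]
```

View pics/p3.png

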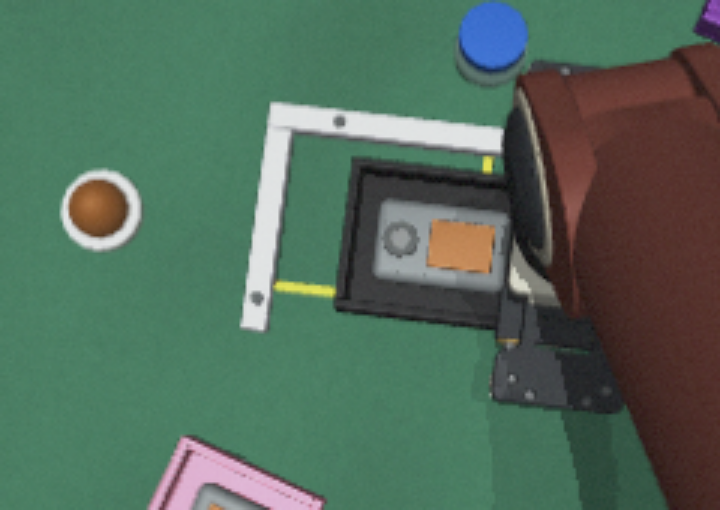

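The tray (left edge at about x=345 in the crop) is sliding square towards the short rail, with about 43 mm to go. I'll push 37 mm more, then back off and go round for the x push.

```bash
python3 -m jog '[[-0.3,0.006,0,0,0,0,0],[-0.3,0.012,0,0,0,0,0],[-0.3,0.018,0,0,0,0,0],[-0.3,0.024,0,0,0,0,0],[-0.3,0.03,0,0,0,0,0],[-0.3,0.037,0,0,0,0,0],[-0.3,0.037,0,0,0,0,0],[-0.3,0.01,0,0,0,0,0],[-0.3,0,0,-0.045,0,0,0],[-0.3,0,0,-0.09,0,0,0],[-0.3,0,0.05,-0.09,0,0,0.15],[-0.3,0,0.1,-0.09,0,0,0.3],[-0.3,0,0.11,-0.09,0,0,0.45],[-0.3,0,0.12,-0.09,0,0,0.6],[-0.3,0,0.12,-0.09,0,0,0.75],[-0.3,0,0.12,-0.09,0,0,0.9],[-0.3,0,0.12,-0.09,0,0,1.05],[-0.3,0,0.12,-0.09,0,0,1.2],[-0.3,0,0.12,-0.09,0,0,1.35],[-0.3,0,0.12,-0.09,0,0,1.5]]'; python3 - <<'E'
from h import *
im=vision.capture("top"); cv2.imwrite("pics/p4.png",cv2.resize(im[130:300,180:420],None,fx=3,fy=3)[:,:,::-1])
th=-.118;o=np.array([.679,.0573]);F=np.array([[np.cos(th),-np.sin(th)],[np.sin(th),np.cos(th)]])
c,g,d=tray(im,(250,150,365,255)); s=r.observe(); print(c,g-th,d,F.T@(c-o),F.T@(s["eef_pos"][:2]-o))
print(rel(o+F@[-.15,(F.T@(c-o))[1]],.012,th))
E
```

```text
t: 10.15
eef_pos: [0.7136, -0.125, 0.1015]
ee_rot: [[0.998, -0.057, -0.001], [-0.057, -0.998, 0.002], [-0.001, -0.002, -1.0]]
contact_force: [-0.3, -0.2, -0.2]
grip_width: 0.0599
finger_force: 0.0
[ 0.607  -0.0012] -0.002436000818599182 (0.12402847409248352, 0.09668955951929092) [-0.0646 -0.0665] [ 0.0558 -0.1768]
(array([-0.199 , -0.1218,  0.0899]), array([-0.0013,  0.0015,  0.0579]))
```

View pics/p4.png

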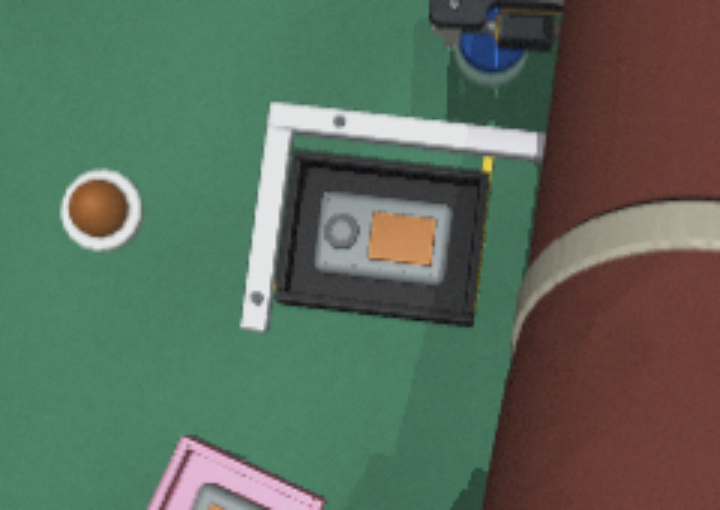

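The tray is beside the short rail with about a 4 mm gap, and about 16 mm short of the long rail. The gripper is high above the jar, clear of it, because I shifted the wrong way. Now I move behind the near side for the x push.

```bash
python3 -m jog '[[-0.3,-0.04,-0.025,0,0,0,0],[-0.3,-0.08,-0.05,0,0,0,0.02],[-0.3,-0.12,-0.075,0,0,0,0.04],[-0.3,-0.16,-0.1,0,0,0,0.058],[-0.3,-0.199,-0.122,0,-0.001,0.001,0.058],[-0.3,-0.199,-0.122,0,-0.001,0.001,0.058],[-0.3,-0.199,-0.122,0.04,-0.001,0.001,0.058],[-0.3,-0.199,-0.122,0.075,-0.001,0.001,0.058],[-0.3,-0.199,-0.122,0.09,-0.001,0.001,0.058],[-0.3,-0.199,-0.122,0.09,-0.001,0.001,0.058],[-0.3,-0.189,-0.1225,0.09,-0.001,0.001,0.058],[-0.3,-0.179,-0.123,0.09,-0.001,0.001,0.058],[-0.3,-0.173,-0.1235,0.09,-0.001,0.001,0.058],[-0.3,-0.167,-0.124,0.09,-0.001,0.001,0.058],[-0.3,-0.161,-0.1243,0.09,-0.001,0.001,0.058],[-0.3,-0.157,-0.1245,0.09,-0.001,0.001,0.058],[-0.3,-0.157,-0.1245,0.09,-0.001,0.001,0.058]]';  python3 - <<'E'
from h import *
th=-.118;o=np.array([.679,.0573]);F=np.array([[np.cos(th),-np.sin(th)],[np.sin(th),np.cos(th)]])
print(F.T@(r.observe()["eef_pos"][:2]-o))
E
python3 -m jog '[[-0.3,0.002,0,0,0,0,0],[-0.3,0.003,0,0,0,0,0],[-0.3,0.004,0,0,0,0,0]]'
```

```text
t: 11.9
eef_pos: [0.5631, 0.0063, 0.0118]
ee_rot: [[0.994, -0.109, -0.001], [-0.109, -0.994, -0.001], [-0.001, 0.001, -1.0]]
contact_force: [-0.9, 0.0, 1.0]
grip_width: 0.0605
finger_force: 0.5
[-0.1091 -0.0643]
t: 12.2
eef_pos: [0.5664, 0.0059, 0.0117]
ee_rot: [[0.994, -0.109, -0.002], [-0.109, -0.994, -0.001], [-0.002, 0.001, -1.0]]
contact_force: [-2.3, 0.1, 2.2]
grip_width: 0.0608
finger_force: 1.1
```

Still only sliding friction. I push on in 1 mm steps to feel the rail.

```bash
for i in 1; do python3 -m jog '[[-0.3,0.001,0,0,0,0,-0.004],[-0.3,0.002,0,0,0,0,-0.008],[-0.3,0.003,0,0,0,0,-0.009]]'; done; python3 -m jog '[[-0.3,0.001,0,0,0,0,0],[-0.3,0.002,0,0,0,0,0],[-0.3,0.002,0,0,0,0,0]]'
```

```text
t: 12.5
eef_pos: [0.5678, 0.0056, 0.0116]
ee_rot: [[0.995, -0.101, -0.005], [-0.101, -0.995, -0.0], [-0.005, 0.001, -1.0]]
contact_force: [-5.8, 0.9, 4.5]
grip_width: 0.0604
finger_force: 3.2
t: 12.8
eef_pos: [0.5678, 0.0056, 0.0114]
ee_rot: [[0.995, -0.101, -0.009], [-0.101, -0.995, -0.0], [-0.009, 0.001, -1.0]]
contact_force: [-8.2, 2.3, 5.7]
grip_width: 0.0607
finger_force: 4.0
```

Contact with the rail: the TCP stopped and the force rose to 8 N. I square the fingers up (+0.017), then back off and rise for a look.

```bash
python3 -m jog '[[-0.3,0,0,0,0,0,0.008],[-0.3,0,0,0,0,0,0.018],[-0.3,0,0,0,0,0,0.018],[-0.3,-0.02,0,0,0,0,0.018],[-0.3,-0.03,0,0,0,0,0.018],[-0.3,-0.03,0,-0.045,0,0,0],[-0.3,-0.03,0.03,-0.09,0,0,0],[-0.3,-0.03,0.08,-0.09,0,0,-0.15],[-0.3,-0.03,0.13,-0.09,0,0,-0.3],[-0.3,0,0.16,-0.09,0,0,-0.45],[-0.3,0.03,0.18,-0.09,0,0,-0.6],[-0.3,0.05,0.18,-0.09,0,0,-0.75],[-0.3,0.05,0.18,-0.09,0,0,-0.9],[-0.3,0.05,0.18,-0.09,0,0,-1.05],[-0.3,0.05,0.18,-0.09,0,0,-1.2],[-0.3,0.05,0.18,-0.09,0,0,-1.35],[-0.3,0.05,0.18,-0.09,0,0,-1.5],[-0.3,0.05,0.18,-0.09,0,0,-1.571]]'; python3 - <<'E'
from h import *
im=vision.capture("top"); cv2.imwrite("pics/p5.png",cv2.resize(im[130:280,200:400],None,fx=4,fy=4)[:,:,::-1])
th=-.118;o=np.array([.679,.0573]);F=np.array([[np.cos(th),-np.sin(th)],[np.sin(th),np.cos(th)]])
c,g,d=tray(im,(250,150,365,255)); s=r.observe(); print(c,g-th,d,F.T@(c-o),F.T@(s["eef_pos"][:2]-o))
print(rel(o+F@[-.053,-.155],.012,th+np.pi/2))
E
```

```text
t: 14.6
eef_pos: [0.6047, -0.1796, 0.1021]
ee_rot: [[0.096, 0.995, 0.002], [0.995, -0.096, -0.001], [-0.001, 0.002, -1.0]]
contact_force: [-0.4, 0.0, -0.2]
grip_width: 0.0605
finger_force: 0.0
[ 0.6218 -0.0013] -0.0005984196664442498 (0.12254846841096878, 0.09602519869804382) [-0.0499 -0.065 ] [-0.046  -0.2441]
(array([ 0.0894, -0.0052,  0.0899]), array([0.0018, 0.001 , 0.0218]))
```

View pics/p5.png

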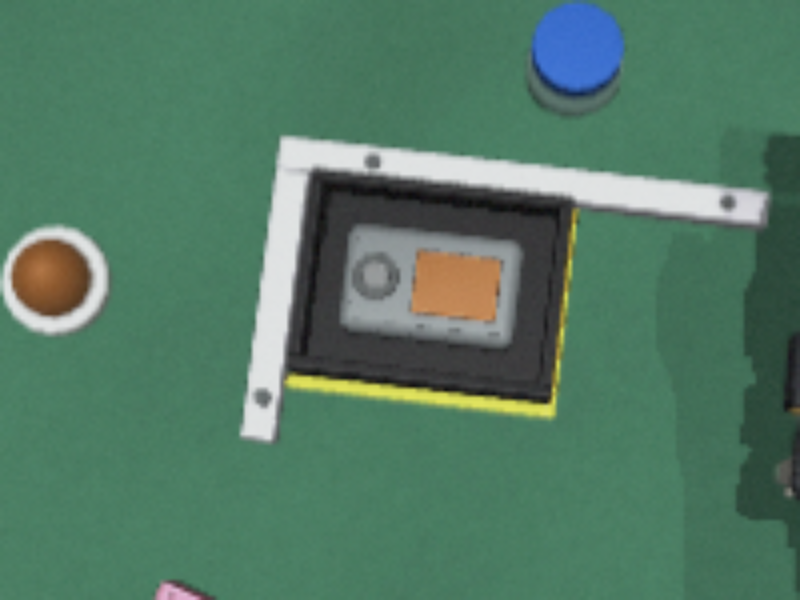

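The tray is flush with the long rail (top edge at crop (312,172)–(577,205)), and about 3 mm remains to the short rail. Final y push.

```bash
python3 -m jog '[[-0.3,0.045,-0.003,0,0.002,0.001,0.022],[-0.3,0.088,-0.007,0,0.002,0.001,0.022],[-0.3,0.088,-0.007,0,0.002,0.001,0.022],[-0.3,0.088,-0.007,0.045,0.002,0.001,0.022],[-0.3,0.088,-0.007,0.08,0.002,0.001,0.022],[-0.3,0.088,-0.007,0.09,0.002,0.001,0.022],[-0.3,0.088,-0.007,0.09,0.002,0.001,0.022],[-0.3,0.098,-0.0072,0.09,0.002,0.001,0.022],[-0.3,0.106,-0.0074,0.09,0.002,0.001,0.022],[-0.3,0.109,-0.0075,0.09,0.002,0.001,0.022],[-0.3,0.111,-0.0075,0.09,0.002,0.001,0.022],[-0.3,0.113,-0.0075,0.09,0.002,0.001,0.022],[-0.3,0.113,-0.0075,0.09,0.002,0.001,0.022]]'; python3 -m jog '[[-0.3,0.001,0,0,0,0,0],[-0.3,0.002,0,0,0,0,0],[-0.3,0.002,0,0,0,0,0]]'
```

```text
t: 15.95
eef_pos: [0.608, -0.0688, 0.0129]
ee_rot: [[0.123, 0.992, -0.001], [0.992, -0.123, -0.004], [-0.004, -0.001, -1.0]]
contact_force: [-0.8, -5.1, 4.3]
grip_width: 0.0604
finger_force: 2.6
t: 16.25
eef_pos: [0.6079, -0.0688, 0.0128]
ee_rot: [[0.124, 0.992, -0.002], [0.992, -0.124, -0.006], [-0.007, -0.001, -1.0]]
contact_force: [-1.0, -8.3, 4.8]
grip_width: 0.0603
finger_force: 3.7
```

```bash
python3 -m jog '[[-0.3,-0.003,0,0,0,0,0],[-0.3,-0.02,0,0,0,0,0],[-0.3,-0.03,0,0,0,0,0],[-0.3,-0.03,0,-0.045,0,0,0],[-0.3,-0.06,0,-0.09,0,0,0],[-0.3,-0.11,0,-0.12,0,0,0],[-0.3,-0.16,0,-0.12,0,0,0],[-0.3,-0.16,0,-0.12,0,0,0]]'; python3 - <<'E'
from h import *
im=vision.capture("top"); cv2.imwrite("pics/p6.png",cv2.resize(im[130:280,200:400],None,fx=4,fy=4)[:,:,::-1])
th=-.118;o=np.array([.679,.0573]);F=np.array([[np.cos(th),-np.sin(th)],[np.sin(th),np.cos(th)]])
c,g,d=tray(im,(250,150,365,255)); print(c,g-th,d,F.T@(c-o),fence(im))
for n in("dome_camera","screw_jar","screwdriver"):
    for q in spot_in("top",n)[:1]: print(n,R.T@(np.array(q["at"])-t))
E
```

```text
t: 17.05
eef_pos: [0.5865, -0.2324, 0.1325]
ee_rot: [[0.133, 0.991, -0.002], [0.991, -0.133, -0.006], [-0.006, -0.002, -1.0]]
contact_force: [-0.4, -1.6, -0.4]
grip_width: 0.0604
finger_force: 0.0
[0.6218 0.0004] -9.787853956388926e-05 (0.12196733057498932, 0.09644736349582672) [-0.0502 -0.0632] (array([0.6825, 0.0592], dtype=float32), np.float32(-0.13407692), np.float32(-0.10431127))
dome_camera [0.6253 0.1776 0.0221]
screw_jar [ 0.7257 -0.0726  0.0446]
screwdriver [ 0.4837 -0.3264  0.0235]
```

View pics/p6.png

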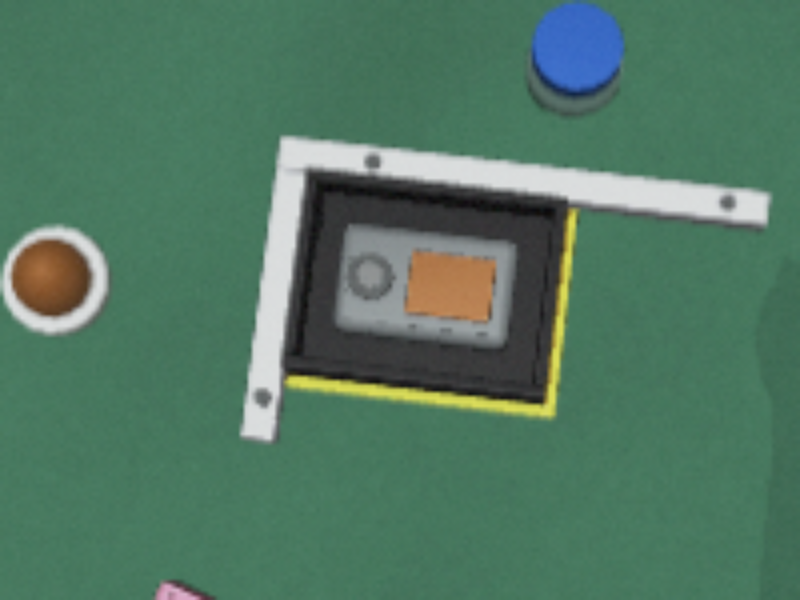

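Both pushes ended against solid rail: force rose to 8 N, above the 1–4 N sliding friction, with no further motion. The picture shows the tray square in the corner (outline (310,172)–(570,205)–(548,402)–(288,372)), the dome and jar unmoved, and the gripper clear. I'm handing it in.

```bash
python3 -c "
from rig import r
print(r.finish_job())"
```

```text
the job is handed in; nothing more can be done
None
```

I slid the black tray into the corner stop, square and hard against both rails, and handed the job in at about 17 s; the hand-in returned no verdict. The dome camera and screw jar did not move, and the gripper never came down near the screwdriver, though it partly hid it in the last picture.

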